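Dose one tablet into a weigh boat

ROBOT

A 6-joint arm with a two-finger parallel gripper is mounted at the origin on a cart in front of the work surface, level with it; the furniture and walls round the work are solid. World frame = base frame: x ahead of the robot, y to its left, z up, the work surface at z = 0. Lengths are in m, angles in rad, forces in N, time in s.
With the tool pointing down it reaches from about 0.25 to 0.775 m from the base axis. Payload 4 kg.
Tool frame: the origin (TCP) lies at the very end of the fingers, on their centre line; the grasp point (between the pads) lies 19 mm behind it (tcp_to_grasp is the distance from the TCP to the grasp point, in m); z points along the fingers, y is the line along which they close (so a half turn about z gives the same grasp; the last joint's range is limited). The gripper opens to 94 mm and grips with 3 to 60 N. Pads are 16 mm wide; open, the fingers measure 119 mm over their backs; the gripper's body (75 mm by 177 mm) begins 78 mm behind the grasp point.
Start: joints at [-1.348, 0.087, 1.371, -0, 1.684, -0.103], TCP at [0.176, -0.521, 0.206] pointing down, gripper open.
Joint ranges: [-3.1, 3.1], [-0.76, 2.03], [0.27, 2.55], [-1.08, 4.22], [0.17, 2.65], [-2.57, 2.57]. Speed limits (rad/s): [2.79, 2.79, 3.14, 3.14, 3.14, 3.14].

INTERFACE

Orientations are given as [roll, pitch, yaw] about the fixed x, y, z axes, in that order (R = Rz(yaw) Ry(pitch) Rx(roll)).
In Python, from bench import * gives the robot as it stands.
- The arm moves only by the tool nudge_tcp, called as name(argument=value, ...), one argument or row to a line, values as JSON. Schema: {"type":"object","properties":{"plan":{"type":"array","items":{"type":"array","items":{"type":"array","items":{"type":"number"},"minItems":5,"maxItems":5},"minItems":1,"maxItems":20},"minItems":1,"maxItems":1},"only":{"type":"string"},"quiet":{"type":"boolean"},"lines":{"type":"string"}},"required":["plan"],"additionalProperties":false}. plan is a list that holds a single list of rows (three levels of brackets), with 1 to 20 rows, each of 5 numbers: the finger opening in m, then dx, dy, dz in units of 5 mm, then a turn about the tool's z in units of 0.25 rad; each row shifts and turns the commanded pose from where the row before left it, along the tool's axes as they then stand; what a row does not reach is not made up. A row lasts 1/12 s, in which the tool goes at most 0.0417 m and 0.125 rad, less where a joint would pass 70% of its speed; a pose out of reach is approached as far as the arm can. The fingers move at their own pace and stop on an object; the grip force is fixed at half the most. Time passes only in rows, so rows that do not move let the fingers close. The tool returns the time, the measured TCP pose, the force, the opening and the grip force at its end. only (a regular expression) keeps the lines of the reply that match it, lines (a string "A,B") keeps lines A to B, and quiet returns only ok. Input that does not fit is refused with a message, and nothing moves.
- get_obs(): the state, without advancing time (a new reading comes with each control period).
- snapshot(name): name is "side" or "top" or "wrist"; returns a dict with "color" (384x512x3 uint8, blue, green, red), "fx", "fy", "cx", "cy" (pixels), "k1" (the pictures are not rectified: a ray, as slopes to the right and down, at radius r is drawn at 1 + k1 r^2 times it, then the intrinsics apply), "extrinsics" (4x4, takes a point from world to camera coordinates). Camera axes: x right, y down, z forward; pixel columns grow to the right and rows downward; lengths in m; the calibration is good to about 2 mm. A picture is of the moment at which its call begins. There is no depth.
- close_job(): hands the job in; it is judged then, once.
The state is a dict: "time": time; "joint_positions": joint angles; "qvel": joint speeds; "joint_torque": joint torques, N m; "tool_pos": TCP position; "ee_rot": TCP orientation; "wrist_force": force on the tool from outside, world axes, zero at the start; "wrist_torque": the same for the moment, N m; "width": finger opening in m; "finger_force": force on a finger pad.
Only numpy, scipy, OpenCV 4.12 (cv2) and the standard library are available. Lean on these libraries where they do the work, as an engineer would, in place of code of your own. Each camera call takes 0.05 s, during which the arm holds its last target. There are 200 camera calls.

TASK

Dose one catalyst tablet for weighing: first push the single empty weigh boat along the table into the three-sided nest under the tablet dispenser's outlet, back against the nest's rear wall. Then push the dispenser's black push plate all the way in so that a tablet drops into the boat, and let go so that the sprung slide comes back and stays latched at mid stroke. Only push, with the fingertips or the outside of the fingers: do not lift or tip anything, do not touch the tablets, and leave the other things on the bench where they are.

Things in the scene. Friction and masses are not known exactly. Their poses are not given: they have to be found in the camera images.
- dispenser: Tablet dispenser, fixed: aluminium housing on a grey pedestal, 220 mm long (its y) and 44 wide (its x), pawl ledge out to x = -52 mm at y = 60 to 116. -x side faces the robot, z up. Origin on the table under the axis of the magazine tube. Housing cover: top z = 51 mm, y = -90 to +22. Behind it (y > 22 mm) the slide lies open, top z = 43 mm. Pushing direction of the slide: the dispenser's -y.
- magazine_top (a point): Middle of the top of the clear upright magazine tube that holds the tablets, 31 mm across, top at z = 86 mm. Keep the gripper off it.
- outlet (a point): Point on the table under the outlet (29 mm hole, underside at z = 21 mm), at dispenser x = 0, y = -66 mm; axes as the dispenser's. Round it the nest: steel walls 2 mm thick, 18 mm high, 70 mm apart inside (its y), rear wall's inner face at x = +31.5 mm, open to -x; flared lips, 85 mm apart at x = -40. A boat against the rear wall has its centre at x = +1.5 mm.
- slide (a joint): Travel of the slide, m: 0 = out, at rest; 0.034 = latched; 0.066 = fully in, at its stop, where the tablet falls by itself within 0.3 s. A spring pushes it out: 3 N at 0, 7 N fully in. On the way in, past 0.038, a sprung pawl clicks behind its stop pin (under 2 N more); let go after that and it returns to 0.034 and stays. Let go earlier and it returns to 0.
- push_face (a point): Centre of the outer (+y) face of the black ribbed upright push plate on the end of the slide; axes as the dispenser's; moves with the slide. Plate 36 mm wide (x), 6 mm thick, z = 33 to 78 mm; this point at z = 61 mm and, with the slide out, at dispenser y = +124.5 mm. Push it towards the dispenser's -y. Fingertips kept above z = 50 mm pass over slide and pawl.
- pawl: Small dark steel pawl, 45 mm long, on the ledge at the slide's robot side (dispenser x = -53 to -25 mm, y = 68 to 109, z = 41 to 49); origin on its pivot, at its underside. It latches by itself; leave it alone.
- boat: The single empty square white weigh boat, 60 mm wide at its rim, 45 mm at its foot, 16 mm high, floor 1.5 mm thick, 15 g, open at the top; loose on the table. Origin at the centre of its underside, z up, x and y square to its sides. At the start it stands in front of the nest, 80 to 110 mm from the outlet on the -x side, within 22 mm to either side, turned up to 0.3 rad.
- tablet_1: White tablet, a disc 22 mm across and 10 mm high, 10 g; origin at the centre of its underside. At the start it lies in the slide's pocket inside the dispenser; it is the one that falls.
- tablet_2: The next tablet, the same, lowest of the four in the magazine above the first; they stay there.
- vial_a: Bystander, not to be moved: glass sample vial with black cap, 28 mm across, 58 mm high. Origin at the centre of its underside.
- vial_b: Bystander, not to be moved: glass sample vial with black cap, 28 mm across, 58 mm high. Origin at the centre of its underside.
- tin: Bystander, not to be moved: round aluminium moisture tin with lid, 66 mm across, 42 mm high. Origin at the centre of its underside.
- glass_beaker: Bystander, not to be moved: small clear beaker, 55 mm across, 67 mm high. Origin at the centre of its underside.
- boat_stack: Bystander, not to be moved: stack of spare square white weigh boats, 62 mm wide, 18 mm high. Origin at the centre of its underside.
Not all that is in view belongs to the job. Leave any brown or orange look-alike of the boat alone.

How it is judged:
On the way, in this order (a step that is already met when the one before it is completed fails the run):
1. the boat stands in the nest, its centre within 8 mm of the point under the outlet (horizontal distance between boat and outlet below 0.008 m), for 0.2 s.
2. the slide is pushed fully in (beyond 63 mm of its 66 mm) (value of joint slide above 0.063 m), for 0.1 s.
At the end, for the whole second after the job is handed in: The first tablet lies at rest in the boat, the boat stands flat in the nest within 10 mm of the point under the outlet, the slide rests latched at mid stroke (31.5 to 36.5 mm), and the second tablet is still in the magazine (horizontal distance between boat and outlet below 0.01 m and height (world z) of boat below 0.004 m and angle between boat's own z axis and vertical below 0.1 rad and linear speed of boat below 0.01 m/s and x of tablet_1 in the frame of boat between -0.024 and 0.024 m and y of tablet_1 in the frame of boat between -0.024 and 0.024 m and z of tablet_1 in the frame of boat below 0.018 m and linear speed of tablet_1 below 0.02 m/s and value of joint slide between 0.0315 and 0.0365 m and velocity of joint slide between -0.003 and 0.003 m/s and z of tablet_2 in the frame of dispenser above 0.04 m); the robot touches nothing.
It fails at once if the boat is lifted (more than 8 mm off the table) or tipped (more than 0.3 rad) (height (world z) of boat above 0.008 m or angle between boat's own z axis and vertical above 0.3 rad).
It fails at once if the fingers touch a tablet (contact force between the fingers and tablet_1 above 0.2 N or contact force between the fingers and tablet_2 above 0.2 N).
It fails at once if another thing on the bench is moved by more than 15 mm (distance of any of vial_a, vial_b, tin, glass_beaker, boat_stack from where it was at the start of the episode above 0.015 m).
It also fails if it takes over 58 s, if anything falls off the work surface, if the arm or the gripper's body presses on something with over 40 N, if the wrist force passes 120 N, or if a joint passes its speed limit or range.

## Working session

There is one attempt and no reset: what is moved stays moved. The work goes in short steps, Python scripts to look and compute and a tool call to move; the robot and the scene stay as the last step left them, time stands still between calls to the robot, and variables do not carry over. Pictures are saved under pics/ and viewed, at most 10 in all, crops included, and the job is handed in when it is done.

```bash
mkdir -p pics
```

Create h.py:
```python
from bench import *
import numpy as np, cv2
def save(cam,fn):
    s=snapshot(cam); cv2.imwrite(fn,s["color"]); np.savez(fn[:-4]+".npz",**{k:np.array(v) for k,v in s.items()})
def und(s,uv):
    K=np.array([[s["fx"],0,s["cx"]],[0,s["fy"],s["cy"]],[0,0,1]],float)
    return cv2.undistortPoints(np.array(uv,float).reshape(-1,1,2),K,np.array([float(s["k1"]),0,0,0])).reshape(-1,2)
def p2w(fn,uv,z):
    s=np.load(fn[:-4]+".npz"); E=s["extrinsics"]; R,t=E[:3,:3],E[:3,3]; c=-R.T@t
    o=[]
    for (a,b) in und(s,uv):
        d=R.T@np.array([a,b,1]); o.append(c+d*(z-c[2])/d[2])
    return np.array(o)
def w2p(fn,P):
    s=np.load(fn[:-4]+".npz"); E=s["extrinsics"]
    K=np.array([[s["fx"],0,s["cx"]],[0,s["fy"],s["cy"]],[0,0,1]],float)
    return cv2.projectPoints(np.array(P,float).reshape(-1,1,3),cv2.Rodrigues(E[:3,:3])[0],E[:3,3],K,np.array([float(s["k1"]),0,0,0]))[0].reshape(-1,2)
```

Run:
```python
from h import *
save("top","pics/t0.png"); save("side","pics/s0.png")
o=get_obs(); print(o["tool_pos"],o["ee_rot"],o["time"])
s=np.load("pics/t0.npz");print(s["extrinsics"],s["k1"])
```

```text
[ 0.17591133 -0.52058656  0.20442288] [-3.13959042e+00 -2.01576963e-04  3.25789678e-01] 0.1
[[-0.00630093 -0.99997402  0.00350166 -0.07782778]
 [-0.9987182   0.00611707 -0.05024488  0.49044554]
 [ 0.05022215 -0.00381376 -0.99873079  1.25040414]
 [ 0.          0.          0.          1.        ]] -0.17676922751009636
```

View pics/t0.png

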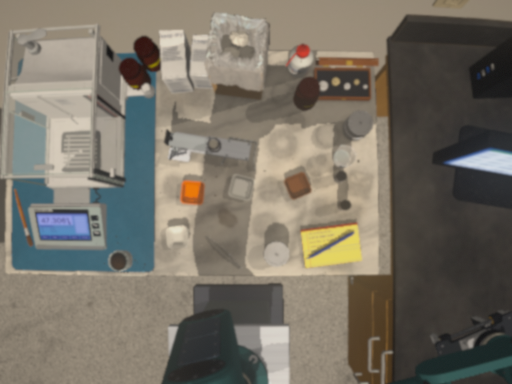

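View pics/s0.png

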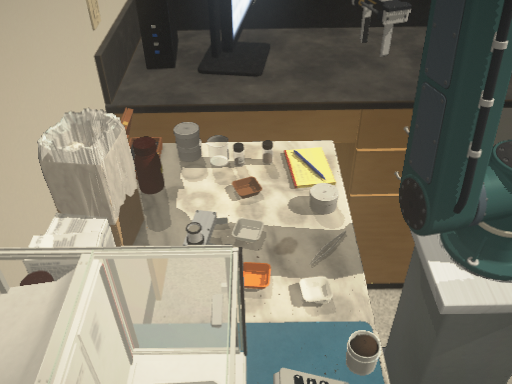

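Run:
```python
from h import *
im=cv2.imread("pics/t0.png"); cv2.imwrite("pics/t0c.png",cv2.resize(im[115:215,150:280],None,fx=6,fy=6,interpolation=cv2.INTER_CUBIC)[:600,:780])
```

```text
(no output)
```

View pics/t0c.png

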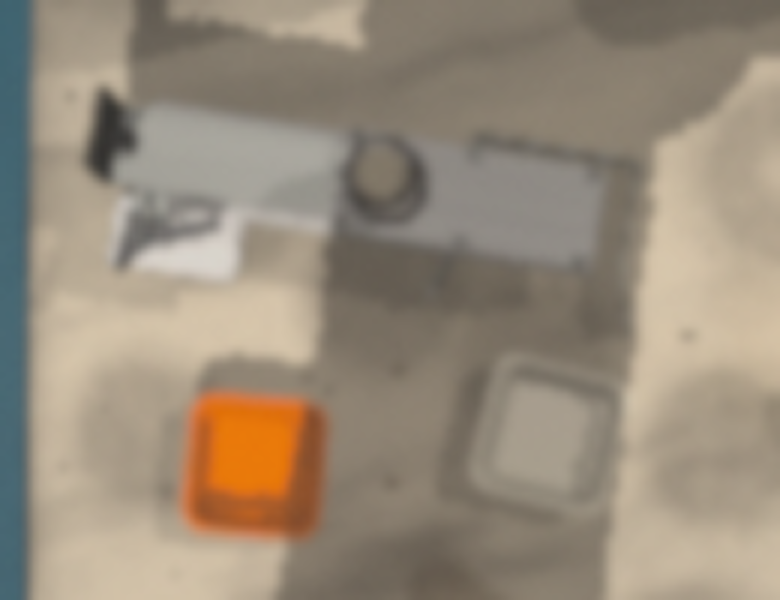

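Add to h.py:
```python
def crop(uv,o=(150,115),f=6): return (np.array(uv,float)+.5)/f-.5+np.array(o)
```

Run:
```python
from h import *
f="pics/t0.png"
print("cover",p2w(f,crop([(608,165),(590,268),(345,130),(335,232)]),.051))
print("mag",p2w(f,crop([(385,168)]),.086))
print("plate",p2w(f,crop([(105,92),(88,172)]),.078))
print("boat",p2w(f,crop([(503,352),(622,378),(592,515),(468,480)]),.016),p2w(f,crop([(547,435)]),.010))
print("orange",p2w(f,crop([(255,465)]),.010))
s=np.load("pics/s0.npz"); print(-s["extrinsics"][:3,:3].T@s["extrinsics"][:3,3])
```

```text
cover [[ 0.62452903 -0.06160499  0.051     ]
 [ 0.58081044 -0.05381883  0.051     ]
 [ 0.64041072  0.04957835  0.051     ]
 [ 0.59692177  0.05367903  0.051     ]]
mag [[0.6183397  0.02946689 0.086     ]]
plate [[0.65293284 0.14719609 0.078     ]
 [0.61937069 0.15394815 0.078     ]]
boat [[ 5.48973299e-01 -1.54396875e-02  1.60000000e-02]
 [ 5.37376034e-01 -6.67608963e-02  1.60000000e-02]
 [ 4.78312440e-01 -5.35172070e-02  1.60000000e-02]
 [ 4.93721729e-01 -1.71943307e-04  1.60000000e-02]] [[ 0.51334304 -0.03410227  0.01      ]]
orange [[0.50113584 0.09278784 0.01      ]]
[0.49292603 0.71559515 0.73690305]
```

White boat: px (241,187), which matches the description. Look-alikes: orange boat (192,192), brown boat (297,184), spare stack (177,232). The close crop confirms a single empty white boat in front of the outlet end, with the push plate at the left end, px (167,137).

Units first: shifts go in units of 5 mm and turns go in units of 0.25 rad. So 0.0274 m is 5.48, -0.0266 m is -5.32, 0.119 rad is 0.476.

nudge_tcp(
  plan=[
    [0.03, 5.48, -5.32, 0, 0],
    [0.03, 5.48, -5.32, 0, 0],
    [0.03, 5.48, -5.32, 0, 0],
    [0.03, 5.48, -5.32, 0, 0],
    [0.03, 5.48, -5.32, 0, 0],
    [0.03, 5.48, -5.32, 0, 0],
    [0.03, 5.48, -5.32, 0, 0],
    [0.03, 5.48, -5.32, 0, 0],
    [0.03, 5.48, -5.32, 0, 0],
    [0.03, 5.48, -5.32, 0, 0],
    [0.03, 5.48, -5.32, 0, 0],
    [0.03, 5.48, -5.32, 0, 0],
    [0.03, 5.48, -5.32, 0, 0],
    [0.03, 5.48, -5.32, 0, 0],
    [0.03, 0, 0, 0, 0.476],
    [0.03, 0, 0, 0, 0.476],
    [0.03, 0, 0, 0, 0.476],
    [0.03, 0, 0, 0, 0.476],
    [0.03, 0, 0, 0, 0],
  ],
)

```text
refused: plan: the value is too long (schema: maxItems 1). Nothing was moved.
```

The call was refused and nothing moved: it wants a list holding one list of rows, three levels of brackets. Same move again in that form.

nudge_tcp(
  plan=[
    [[0.03, 5.48, -5.32, 0, 0], [0.03, 5.48, -5.32, 0, 0], [0.03, 5.48, -5.32, 0, 0], [0.03, 5.48, -5.32, 0, 0], [0.03, 5.48, -5.32, 0, 0], [0.03, 5.48, -5.32, 0, 0], [0.03, 5.48, -5.32, 0, 0], [0.03, 5.48, -5.32, 0, 0], [0.03, 5.48, -5.32, 0, 0], [0.03, 5.48, -5.32, 0, 0], [0.03, 5.48, -5.32, 0, 0], [0.03, 5.48, -5.32, 0, 0], [0.03, 5.48, -5.32, 0, 0], [0.03, 5.48, -5.32, 0, 0], [0.03, 0, 0, 0, 0.476], [0.03, 0, 0, 0, 0.476], [0.03, 0, 0, 0, 0.476], [0.03, 0, 0, 0, 0.476], [0.03, 0, 0, 0, 0]],
  ],
)

```text
time: 1.68
tool_pos: [0.42, -0.0452, 0.2049]
ee_rot: [3.142, 0.001, -0.152]
wrist_force: [0.1, 0.5, 0.7]
width: 0.0304
finger_force: 0.0
```

Run:
```python
from h import *
save("wrist","pics/w1.png")
f="pics/w1.png"
im=cv2.imread(f)
print(get_obs()["tool_pos"],get_obs()["ee_rot"])
cv2.imwrite("pics/w1v.png",cv2.resize(im,(800,600)))
```

```text
[ 0.42002757 -0.04533157  0.20501542] [ 3.14154393e+00  8.79985697e-04 -1.47472014e-01]
```

View pics/w1v.png

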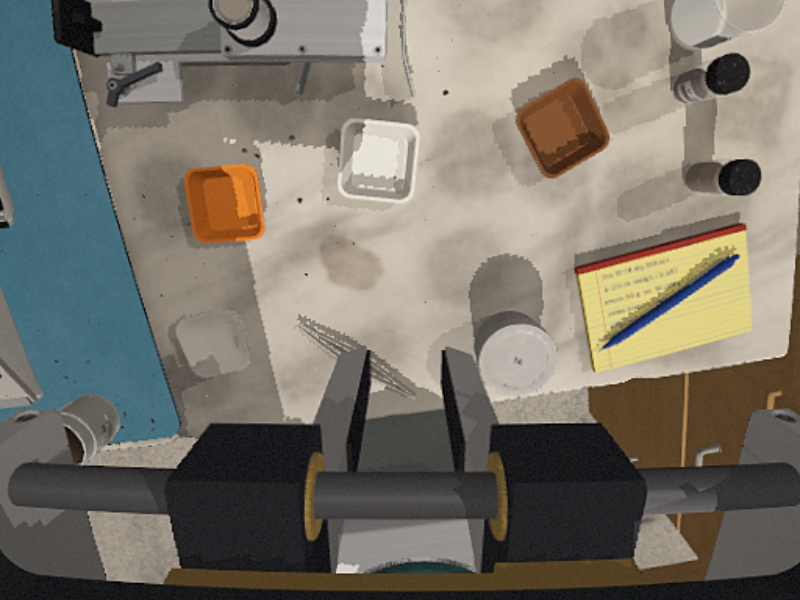

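Run:
```python
from h import *
f="pics/w1.png"
q=lambda l: crop(l,(0,0),1.5625)
def P(n,l,z): print(n,p2w(f,q(l),z)[:,:2].round(4).tolist())
P("boat rim",[(347,119),(419,125),(412,202),(338,193)],.016)
P("boat c",[(379,160)],.010)
P("lips",[(307,67),(300,92),(405,66),(412,95)],.018)
P("cover lo edge",[(222,55),(385,60)],.051)
P("plate",[(55,42)],.078)
P("mag",[(236,8)],.086)
P("tin",[(517,356)],.042)
P("stack",[(212,345)],.018)
# predictions from top-view estimate
yaw=-.15;R=np.array([[np.cos(yaw),-np.sin(yaw)],[np.sin(yaw),np.cos(yaw)]])
m=np.array([.6183,.0295])
for n,p in dict(cov1=(-22,22,51),cov2=(-22,-90,51),mag=(0,0,86),lipL=(-40,-66+42.5,18),lipR=(-40,-66-42.5,18),plate=(-18,124.5,78)).items():
    p=np.array(p)/1000; w=R@p[:2]+m; print(n,w.round(4),((w2p(f,[[*w,p[2]]])[0]+.5)*1.5625-.5).round(0))
```

```text
boat rim [[0.5461, -0.0188], [0.5333, -0.0724], [0.4767, -0.0585], [0.4925, -0.0018]]
boat c [[0.5126, -0.0376]]
lips [[0.5871, 0.0039], [0.5707, 0.0126], [0.5762, -0.0681], [0.5552, -0.0702]]
cover lo edge [[0.5969, 0.0544], [0.575, -0.0544]]
plate [[0.6193, 0.1532]]
mag [[0.611, 0.0285]]
tin [[0.3446, -0.1247]]
stack [[0.3835, 0.1312]]
cov1 [0.5998 0.0545] [221.  51.]
cov2 [ 0.5831 -0.0562] [386.  47.]
mag [0.6183 0.0295] [232.  -5.]
lipL [0.5752 0.0122] [299.  86.]
lipR [ 0.5625 -0.0718] [413.  84.]
plate [0.6191 0.1553] [52. 43.]
```

Run:
```python
from h import *
im=cv2.imread("pics/w1.png"); cv2.imwrite("pics/w1c.png",cv2.resize(im[0:140,130:290],None,fx=4.25,fy=4.25,interpolation=cv2.INTER_CUBIC))
```

```text
(no output)
```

View pics/w1c.png

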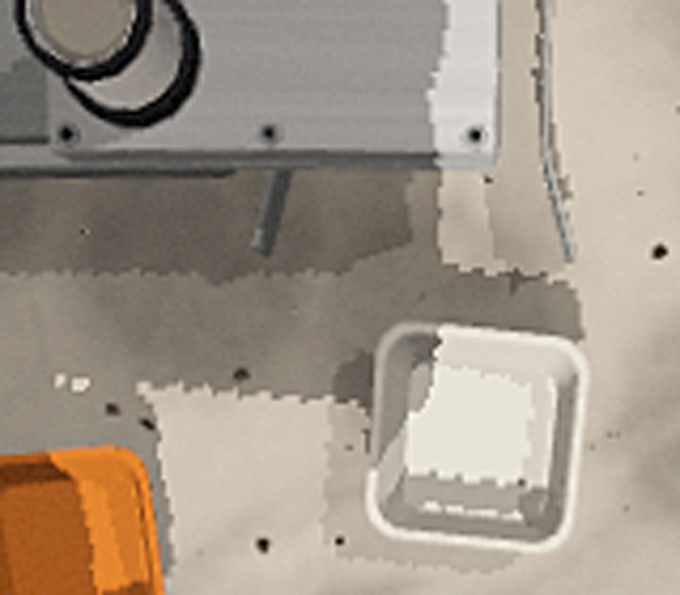

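Run:
```python
from h import *
from scipy.optimize import least_squares
w="pics/w1.png";t="pics/t0.png"
c=lambda x,y:crop((x,y),(130,0),4.25); d=lambda x,y:crop((x,y))
obs=[(w,c(52,153),(-22,22,51)),(w,c(497,158),(-22,-90,51)),(w,crop((55,44),(0,0),1.5625),(-18,124.5,78)),(w,c(82,14),(0,0,86)),
(w,c(570,258),(-40,-109.5,0)),(w,c(262,252),(-40,-22.5,0)),
(t,d(608,165),(22,-90,51)),(t,d(590,268),(-22,-90,51)),(t,d(340,232),(-22,22,51)),(t,d(385,168),(0,0,86)),(t,d(105,92),(18,124.5,78)),(t,d(88,174),(-18,124.5,78))]
def f(p,full=0):
    R=np.array([[np.cos(p[2]),-np.sin(p[2])],[np.sin(p[2]),np.cos(p[2])]]); r=[]
    for fn,uv,q in obs:
        q=np.array(q)/1000; X=[*(R@q[:2]+p[:2]),q[2]]
        r.append((w2p(fn,[X])[0]-uv)*(1 if fn==w else 1.5))
    return np.array(r).ravel()
for k in (obs,obs[:6],obs[6:]):
    obs=k; s=least_squares(f,[.615,.03,-.15],loss="soft_l1"); print(s.x.round(4)); print(f(s.x).reshape(-1,2).round(1).tolist())
    p=s.x;print("outlet",p[0]+.066*np.sin(p[2]),p[1]-.066*np.cos(p[2]))
e=p2w(w,np.array([c(400,323),c(570,340),c(587,365),c(577,530),c(550,552),c(385,535),c(368,510),c(383,345)]),.016)[:,:2]
print(e.round(4).tolist(),e.mean(0),cv2.minAreaRect(e.astype(np.float32)*1000))
```

```text
[ 0.6153  0.0295 -0.1667]
[[-0.4, -0.9], [0.3, -2.4], [-1.5, 0.3], [-0.0, -2.6], [0.6, 0.5], [2.5, 1.3], [0.8, 1.5], [1.1, 1.3], [-1.9, -0.2], [-0.0, 1.8], [-1.2, -0.4], [-0.8, 0.2]]
outlet 0.6043259049975581 -0.0356009089540159
[ 0.6144  0.0296 -0.1741]
[[-0.5, -0.1], [0.1, -0.8], [-1.6, 0.3], [0.0, -1.6], [0.3, 1.9], [2.3, 2.2]]
outlet 0.6029729717764568 -0.03538336639627889
[ 0.6166  0.0289 -0.1559]
[[1.1, 0.1], [1.7, -0.1], [-1.4, -0.8], [0.4, 1.0], [-1.1, -0.4], [-0.4, 0.2]]
outlet 0.6063500133688492 -0.03633510950086146
[[0.5461, -0.021], [0.5343, -0.0674], [0.5269, -0.0712], [0.482, -0.0617], [0.477, -0.053], [0.4892, -0.0063], [0.4969, -0.0027], [0.5411, -0.0152]] [ 0.51169765 -0.03730811] ((511.45526123046875, -37.90515899658203), (60.84627151489258, 59.08197784423828), 75.40142822265625)
```

nudge_tcp(
  plan=[
    [[0, 0, 0, 0, 0.08], [0, 6.06, 2.06, 0, 0], [0, 6.06, 2.06, 0, 0], [0, 6.06, 2.06, 0, 0], [0, 0, 0, 7.8, 0], [0, 0, 0, 7.8, 0], [0, 0, 0, 7.8, 0], [0, 0, 0, 7.8, 0], [0, 0, 0, 8, 0], [0, 0, 0, 0, 0], [0, 0, -1.4, 0, 0], [0, 0, -1.4, 0, 0], [0, 0, -1.4, 0, 0], [0, 0, -1.2, 0, 0], [0, 0, 0, 0, 0]],
  ],
)

```text
time: 2.98
tool_pos: [0.5106, -0.0636, 0.0113]
ee_rot: [-3.141, -0.003, -0.168]
wrist_force: [0.4, 0.2, -0.1]
width: 0.0005
finger_force: 0.0
```

Run:
```python
from h import *
save("wrist","pics/w2.png")
cv2.imwrite("pics/w2v.png",cv2.resize(cv2.imread("pics/w2.png"),(800,600)))
p=np.array(get_obs()["tool_pos"][:2])-[.604,-.0357]; print(p@[.986,-.167],p@[.167,.986])
```

```text
-0.0877220256351525 -0.04362923629566735
```

View pics/w2v.png

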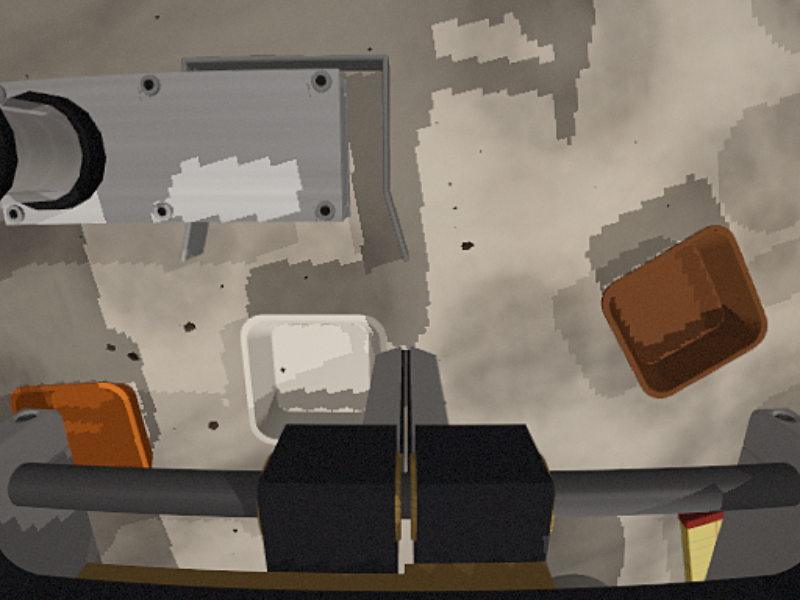

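Run:
```python
from h import *
w="pics/w2.png"
q=lambda l: crop(l,(0,0),1.5625)
def P(n,l,z):
    p=p2w(w,q(l),z)[:,:2]; d=p-[.604,-.0357]; print(n,p.round(4).tolist(),"disp:",(d@np.array([[.986,.167],[-.167,.986]])*1000).round(1).tolist())
P("rearwall top corners outer",[(183,57),(388,56)],.018)
P("lip base",[(183,262),(405,262)],.0)
P("lip bend top R",[(389,190)],.018)
P("cover R corners",[(343,70),(345,219)],.051)
P("boat L edge,R edge top",[(242,340),(385,340)],.016)
P("boat front edge",[(262,316),(365,316)],.016)
```

```text
rearwall top corners outer [[0.6431, -0.0055], [0.6297, -0.0772]] disp: [[33.6, 36.3], [32.3, -36.6]]
lip base [[0.5698, 0.0243], [0.5534, -0.0702]] disp: [[-43.8, 53.5], [-44.1, -42.4]]
lip bend top R [[0.5843, -0.0695]] disp: [[-13.8, -36.6]]
cover R corners [[0.6203, -0.0638], [0.5788, -0.0561]] disp: [[20.8, -24.9], [-21.4, -24.3]]
boat L edge,R edge top [[0.5356, 0.0009], [0.5259, -0.0572]] disp: [[-73.5, 24.7], [-73.4, -34.3]]
boat front edge [[0.5443, -0.01], [0.5373, -0.0512]] disp: [[-63.2, 15.4], [-63.1, -26.4]]
```

In the tool's units: -0.03 m is -6, -0.028 m is -5.6.

nudge_tcp(
  plan=[
    [[0, 0, -0.6, 0, 0], [0, 0, -0.5, 0, 0], [0, 0, 0, 0, 0], [0, 0, 2.4, 0, 0], [0, -6, 0, 0, 0], [0, -5.6, 0, 0, 0], [0.03, 0, -5.2, 0, 0], [0.03, 0, -5.4, 0, 0], [0.03, 0, 0, 0, 0], [0.03, 0, 0, 0, 0]],
  ],
)

```text
time: 3.87
tool_pos: [0.4594, -0.009, 0.0091]
ee_rot: [3.141, 0.001, -0.168]
wrist_force: [0.7, 0.3, 0.0]
width: 0.024
finger_force: 0.0
```

Run:
```python
from h import *
s=np.load("pics/w2.npz")["extrinsics"]; print("cam at w2",-s[:3,:3].T@s[:3,3])
save("top","pics/t3.png");save("wrist","pics/w3.png")
cv2.imwrite("pics/w3v.png",cv2.resize(cv2.imread("pics/w3.png"),(800,600)))
p=np.array(get_obs()["tool_pos"][:2])-[.604,-.0357]; print(p@[.986,-.167],p@[.167,.986])
```

```text
cam at w2 [ 0.5880525  -0.07634512  0.19075642]
-0.14656277773349458 0.001288630141388558
```

View pics/w3v.png

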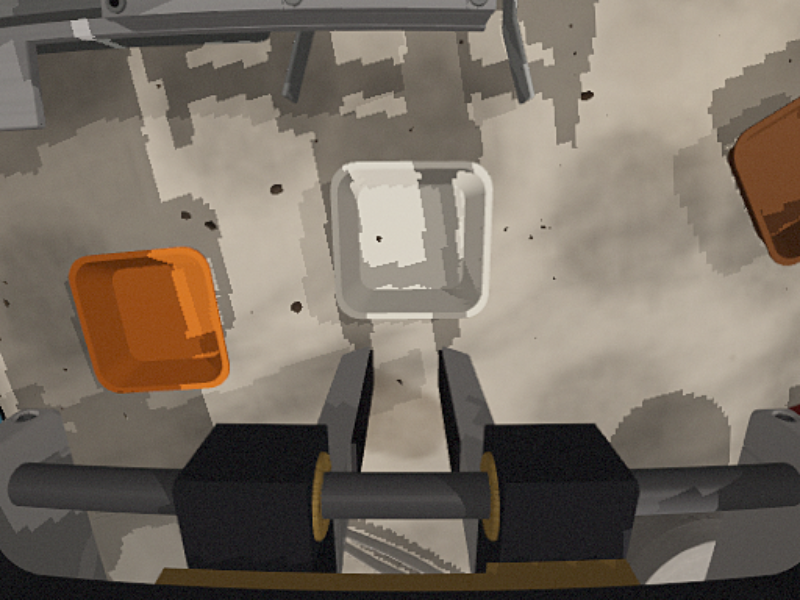

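The boat (px 411,240) is now square and centred between the lips (px 293 and 522). Next, push it straight in.

nudge_tcp(
  plan=[
    [[0.03, 2, 0, 0, 0], [0.03, 2, 0, 0, 0], [0.03, 2, 0, 0, 0], [0.03, 2, 0, 0, 0], [0.03, 2, 0, 0, 0], [0.03, 2, 0, 0, 0], [0.03, 2, 0, 0, 0], [0.03, 2, 0, 0, 0], [0.03, 2, 0, 0, 0], [0.03, 2, 0, 0, 0], [0.03, 1, 0, 0, 0], [0.03, 0.8, 0, 0, 0], [0.03, 0, 0, 0, 0], [0.03, 0, 0, 0, 0]],
  ],
)

```text
time: 5.13
tool_pos: [0.5667, -0.0274, 0.0092]
ee_rot: [3.142, 0.002, -0.17]
wrist_force: [-1.7, -0.3, 1.0]
width: 0.0301
finger_force: 1.0
```

Run:
```python
from h import *
save("wrist","pics/w4.png");save("side","pics/s4.png")
a=cv2.resize(cv2.imread("pics/w4.png"),(800,600))[:390,100:700]
b=cv2.resize(cv2.imread("pics/s4.png")[170:290,150:330],None,fx=2,fy=2)
cv2.imwrite("pics/w4v.png",a)
p=np.array(get_obs()["tool_pos"][:2])-[.604,-.0357]; print(p@[.986,-.167],p@[.167,.986])
```

```text
-0.03816875034210138 0.0019616400476974534
```

View pics/w4v.png

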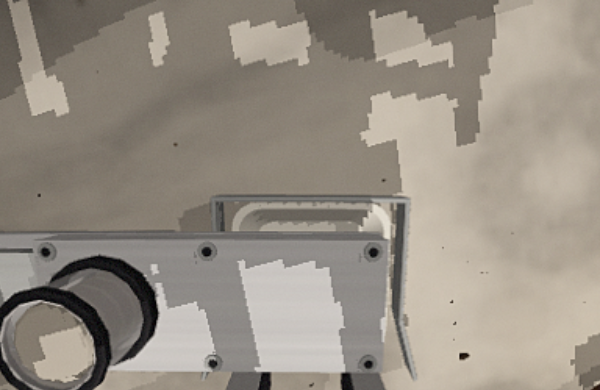

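In the tool's units: -0.04 m is -8, -0.03 m is -6.

nudge_tcp(
  plan=[
    [[0.03, -4, 0, 0, 0], [0, -8, 0, 0, 0], [0, -4, 0, 0, 0], [0, 0, 0, -8, 0], [0, 0, 0, -8, 0], [0, 0, 0, -8, 0], [0, 0, 0, -6, 0], [0, 0, 0, 0, 0]],
  ],
)

```text
time: 5.9
tool_pos: [0.4931, -0.0146, 0.1683]
ee_rot: [-3.141, -0.018, -0.17]
wrist_force: [1.3, 0.0, 1.2]
width: 0.0007
finger_force: 0.0
```

Run:
```python
from h import *
f="pics/t0.png"
for n,l,z in [("shield near-right top/bottom",[(125,185),(123,180),(103,133)],(0,.15,.25,.3)),("shield far right",[(125,87),(100,28)],(0,.25,.3)),("bottle",[(133,72)],(0,.1,.15)),("boxes",[(175,92),(200,120),(212,122),(200,88)],(0,.1,.2))]:
    for zz in z: print(n,zz,p2w(f,l,zz)[:,:2].round(3).tolist())
print("side shield corner (243,247):",[p2w("pics/s0.png",[(243,247),(243,380)],z).round(3).tolist() for z in(.05,.25,.3)])
o=get_obs();p=np.array(o["tool_pos"][:2])-[.604,-.0357]; print(p@[.986,-.167],p@[.167,.986],o["tool_pos"],o["ee_rot"],o["joint_positions"])
save("top","pics/t5.png");a=cv2.imread("pics/t5.png")[:215,:300]; cv2.imwrite("pics/t5v.png",cv2.resize(a,None,fx=2.6,fy=2.6,interpolation=cv2.INTER_CUBIC))
```

```text
shield near-right top/bottom 0 [[0.522, 0.274], [0.535, 0.279], [0.663, 0.337]]
shield near-right top/bottom 0.15 [[0.511, 0.233], [0.522, 0.238], [0.635, 0.288]]
shield near-right top/bottom 0.25 [[0.503, 0.205], [0.514, 0.21], [0.616, 0.256]]
shield near-right top/bottom 0.3 [[0.499, 0.191], [0.51, 0.196], [0.607, 0.24]]
shield far right 0 [[0.788, 0.279], [0.961, 0.358]]
shield far right 0.25 [[0.717, 0.21], [0.856, 0.273]]
shield far right 0.3 [[0.703, 0.196], [0.835, 0.256]]
bottle 0 [[0.829, 0.258]]
bottle 0.1 [[0.798, 0.232]]
bottle 0.15 [[0.782, 0.219]]
boxes 0 [[0.771, 0.142], [0.693, 0.074], [0.687, 0.042], [0.781, 0.075]]
boxes 0.1 [[0.744, 0.125], [0.672, 0.062], [0.667, 0.033], [0.753, 0.063]]
boxes 0.2 [[0.717, 0.108], [0.651, 0.05], [0.647, 0.023], [0.725, 0.051]]
side shield corner (243,247): [[[0.52, 0.052, 0.05], [0.517, 0.331, 0.05]], [[0.512, 0.245, 0.25], [0.51, 0.443, 0.25]], [[0.51, 0.293, 0.3], [0.508, 0.471, 0.3]]]
-0.1128323840803656 0.002244897203907765 [ 0.49313159 -0.01464531  0.16828196] [-3.1412524  -0.01772135 -0.17005661] [-1.44589639e-01 -4.29345777e-02  1.57709191e+00 -1.11113313e-04
  1.58971105e+00  1.59625720e+00]
```

View pics/t5v.png

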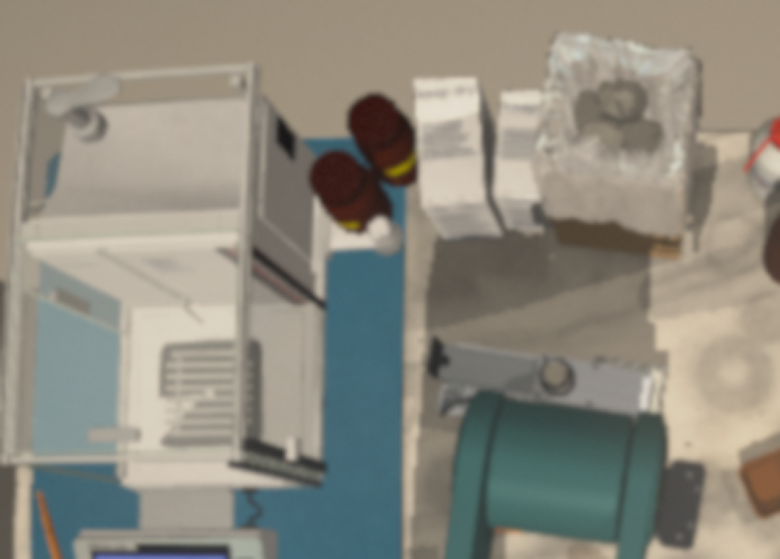

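In the tool's units: 0.0386 m is 7.72, 0.0032 m is 0.64, -0.117 rad is -0.468.

nudge_tcp(
  plan=[
    [[0, 0, 0, 0, -0.468], [0, 0, 0, 0, -0.468], [0, 0, 0, 0, -0.468], [0, 0, 0, 0, -0.468], [0, 0, 0, 0, -0.468], [0, 0, 0, 0, -0.468], [0, 0, 0, 0, -0.468], [0, 0, 0, 0, -0.468], [0, 0, 0, 0, -0.468], [0, 0, 0, 0, -0.468], [0, 7.72, 0.64, 0, 0], [0, 7.72, 0.64, 0, 0], [0, 7.72, 0.64, 0, 0], [0, 7.72, 0.64, 0, 0], [0, 7.72, 0.64, 0, 0], [0, 7.72, 0.64, 0, 0], [0, 0, 0, 0, 0], [0, 0, 0, 0, 0]],
  ],
)

```text
time: 7.45
tool_pos: [0.6293, 0.1717, 0.1555]
ee_rot: [-3.138, 0.004, 1.002]
wrist_force: [-1.4, -0.3, 0.0]
width: 0.0005
finger_force: 0.0
```

Run:
```python
from h import *
o=get_obs();p=np.array(o["tool_pos"][:2])-[.604,-.0357]; print(p@[.986,-.167],p@[.167,.986],o["ee_rot"])
save("top","pics/t6.png");save("side","pics/s6.png")
a=cv2.resize(cv2.imread("pics/t6.png")[60:220,60:260],(400,320),interpolation=cv2.INTER_CUBIC); b=cv2.resize(cv2.imread("pics/s6.png")[120:280,150:350],(400,320),interpolation=cv2.INTER_CUBIC)
cv2.imwrite("pics/c6.png",np.hstack([a,b]))
```

```text
-0.009712051206267665 0.20876093162914633 [-3.13798807  0.00390716  1.00239622]
```

View pics/c6.png

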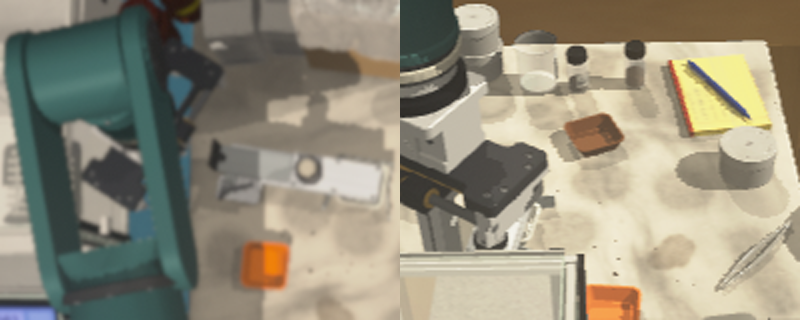

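The gripper is clear of the balance and just beyond the push plate. Next, descend.

In the tool's units: 0.032 m is 6.4, 0.031 m is 6.2.

nudge_tcp(
  plan=[
    [[0, 0, 0, 6.4, 0], [0, 0, 0, 6.4, 0], [0, 0, 0, 6.2, 0], [0, 0, 0, 0, 0], [0, 0, 0, 0, 0]],
  ],
)

```text
time: 7.97
tool_pos: [0.6277, 0.1688, 0.0629]
ee_rot: [-3.138, 0.003, 0.998]
wrist_force: [0.1, -0.0, 1.5]
width: 0.0003
finger_force: 0.0
```

Run:
```python
from h import *
o=get_obs();p=np.array(o["tool_pos"][:2])-[.604,-.0357]; print(p@[.986,-.167],p@[.167,.986],o["ee_rot"][2]+.168)
```

```text
-0.010764623734278164 0.20556827418272913 1.1661216260445093
```

nudge_tcp(
  plan=[
    [[0, -1.84, 0.78, 0, 0], [0, -1.84, 0.78, 0, 0], [0, -1.84, 0.78, 0, 0], [0, -1.84, 0.78, 0, 0], [0, -1.84, 0.78, 0, 0], [0, -1.84, 0.78, 0, 0], [0, -1.28, 0.54, 0, 0], [0, 0, 0, 0, 0]],
  ],
)

```text
time: 8.63
tool_pos: [0.6191, 0.1053, 0.0671]
ee_rot: [3.141, -0.006, 0.999]
wrist_force: [-1.2, 6.7, -3.4]
width: 0.0005
finger_force: 3.1
```

```bash
python3 -c "
from h import *
o=get_obs();p=np.array(o['tool_pos'][:2])-[.604,-.0357]; print(p@[.986,-.167],p@[.167,.986],np.array(o['wrist_force'])[:2]@[.167,.986])"
```

```text
-0.008674317683086252 0.14149961944546027 6.444323965997887
```

nudge_tcp(
  plan=[
    [[0, -0.92, 0.4, 0.2, 0], [0, -0.56, 0.24, 0, 0], [0, 0, 0, 0, 0], [0, 0, 0, 0, 0]],
  ],
)

```text
time: 8.97
tool_pos: [0.6182, 0.1004, 0.0669]
ee_rot: [-3.141, -0.01, 1.001]
wrist_force: [0.1, 10.4, -1.8]
width: 0.0007
finger_force: 5.1
```

```bash
python3 -c "
from h import *
o=get_obs();p=np.array(o['tool_pos'][:2])-[.604,-.0357]; print(p@[.986,-.167],p@[.167,.986],np.array(o['wrist_force'])[:2]@[.167,.986])"
```

```text
-0.008700339485093387 0.1365215386247232 10.30696131884979
```

nudge_tcp(
  plan=[
    [[0, -0.56, 0.24, 0, 0], [0, -0.36, 0.16, 0, 0], [0, 0, 0, 0, 0], [0, 0, 0, 0, 0], [0, 0, 0, 0, 0], [0, 0, 0, 0, 0], [0, 0, 0, 0, 0]],
  ],
)

```text
time: 9.55
tool_pos: [0.618, 0.0999, 0.0671]
ee_rot: [-3.139, -0.017, 1.003]
wrist_force: [1.0, 19.2, -2.5]
width: 0.0005
finger_force: 9.4
```

```bash
python3 -c "
from h import *
save('wrist','pics/w7.png');save('top','pics/t7.png')
o=get_obs();p=np.array(o['tool_pos'][:2])-[.604,-.0357]; print(p@[.986,-.167],p@[.167,.986],np.array(o['wrist_force'])[:2]@[.167,.986])"
```

```text
-0.00881382215967917 0.13601737668852204 18.52678128735982
```

Units first: shifts go in units of 5 mm and turns go in units of 0.25 rad. So -0.03 m is -6, 0.0092 m is 1.84.

nudge_tcp(
  plan=[
    [[0, 1.84, -0.78, 0, 0], [0, 1.84, -0.78, 0, 0], [0, 1.84, -0.78, 0, 0], [0, 1.84, -0.78, 0, 0], [0, 1.84, -0.78, 0, 0], [0, 1.84, -0.78, 0, 0], [0, 1.84, -0.78, 0, 0], [0, 0, 0, -6, 0], [0, 0, 0, -6, 0], [0, 0, 0, -6, 0], [0, 0, 0, 0, 0], [0, 0, 0, 0, 0]],
  ],
)

```text
time: 10.65
tool_pos: [0.63, 0.1606, 0.1564]
ee_rot: [3.137, -0.003, 0.999]
wrist_force: [0.3, -0.7, -0.3]
width: 0.0004
finger_force: 0.0
```

Run:
```python
from h import *
save('top','pics/t8.png');save('side','pics/s8.png');save('wrist','pics/w8.png')
o=get_obs();p=np.array(o['tool_pos'][:2])-[.604,-.0357]; print(p@[.986,-.167],p@[.167,.986],o["wrist_force"])
# numeric: dark plate in the top view: profile along slide axis at z=.078 (dispenser y mm : grey)
y=np.arange(40,140,5)
for f in ("pics/t0.png","pics/t7.png","pics/t8.png"):
    g=cv2.cvtColor(cv2.imread(f),cv2.COLOR_BGR2GRAY)
    v=[]
    for a in y:
        q=[]
        for b in (-8,0,8):
            X=[.604+.986*b/1000+.167*(a+66)/1000,-.0357-.167*b/1000+.986*(a+66)/1000,.076]
            q.append(cv2.getRectSubPix(g,(1,1),tuple(map(float,w2p(f,[X])[0])))[0,0])
        v.append(int(np.mean(q)))
    print(f,list(zip(y.tolist(),v)))
```

```text
-0.00971460385905631 0.19705885236866014 [-0.35919651  0.34152407 -0.45456409]
pics/t0.png [(40, 161), (45, 163), (50, 165), (55, 165), (60, 165), (65, 165), (70, 165), (75, 164), (80, 163), (85, 163), (90, 163), (95, 163), (100, 162), (105, 144), (110, 102), (115, 70), (120, 54), (125, 99), (130, 162), (135, 169)]
pics/t7.png [(40, 141), (45, 100), (50, 68), (55, 62), (60, 72), (65, 87), (70, 91), (75, 91), (80, 88), (85, 74), (90, 59), (95, 56), (100, 55), (105, 57), (110, 58), (115, 60), (120, 62), (125, 64), (130, 68), (135, 76)]
pics/t8.png [(40, 170), (45, 172), (50, 173), (55, 172), (60, 152), (65, 122), (70, 114), (75, 97), (80, 74), (85, 51), (90, 63), (95, 115), (100, 126), (105, 114), (110, 114), (115, 115), (120, 115), (125, 117), (130, 123), (135, 122)]
```

Dark plate band in the top view sits at y = 120 mm at rest, 54 mm fully in and now 86 mm. The slide travelled 66 mm and is now latched at 34 mm. The arm is clear.

nudge_tcp(
  plan=[
    [[0, 0, 0, 0, 0], [0, 0, 0, 0, 0], [0, 0, 0, 0, 0]],
  ],
)

```text
time: 11.05
tool_pos: [0.6277, 0.1604, 0.152]
ee_rot: [-3.14, 0.002, 1.0]
wrist_force: [0.1, -0.2, -0.5]
width: 0.0006
finger_force: 0.0
```

```bash
python3 -c "
from bench import *
print(close_job())"
```

```text
the job is handed in; nothing more can be done
None
```

I handed the job in at 11 s: the boat is against the nest's rear wall, the slide was pushed to its stop and is now latched at about 34 mm by the camera, but I could not see under the housing to confirm the tablet fell into the boat, and the hand-in gave no verdict.

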